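# Flameless candles graded by height along the bedroom tray

## Task

Stand the four flameless candles on the black plates of the long tray, one to a plate, graded by height: the tallest on the plate next to the woven lamp, stepping down plate by plate to the shortest at the far end. Set each one upright in the middle of its plate without knocking any candle over, and leave the white earbud case where it lies.

Things in the scene. Friction and masses are not known exactly. Their poses are not given: they have to be found in the camera images.
- candle_75: the shortest of four loose flameless candles: upright ivory wax cylinder, 75 mm high, 50 mm in diameter, 0.08 to 0.28 kg (all alike but for the height: 75, 100, 125, 150 mm). From its dished top a plastic flame stands 12 mm above the rim. Starts upright on the shelf top (z = 0). Origin: centre of its underside; z up its axis.
- candle_100: the second shortest of four loose flameless candles: upright ivory wax cylinder, 100 mm high, 50 mm in diameter, 0.08 to 0.28 kg (all alike but for the height: 75, 100, 125, 150 mm). From its dished top a plastic flame stands 12 mm above the rim. Starts upright on the shelf top (z = 0). Origin: centre of its underside; z up its axis.
- candle_125: the second tallest of four loose flameless candles: upright ivory wax cylinder, 125 mm high, 50 mm in diameter, 0.08 to 0.28 kg (all alike but for the height: 75, 100, 125, 150 mm). From its dished top a plastic flame stands 12 mm above the rim. Starts upright on the shelf top (z = 0). Origin: centre of its underside; z up its axis.
- candle_150: the tallest of four loose flameless candles: upright ivory wax cylinder, 150 mm high, 50 mm in diameter, 0.08 to 0.28 kg (all alike but for the height: 75, 100, 125, 150 mm). From its dished top a plastic flame stands 12 mm above the rim. Starts upright on the shelf top (z = 0). Origin: centre of its underside; z up its axis.
- plate_a: one of four identical round black steel candle plates, fixed about 110 mm apart in a row along a dark wooden tray (130 x 480 mm, rim 18 mm high, running left to right, turned up to 0.15 rad); the letters are in random order. 92 mm across, 8 mm high; flat floor 76 mm across, 4 mm above the origin. Origin: centre of its underside, 12 mm above the shelf top.
- plate_b: one of four identical round black steel candle plates, fixed about 110 mm apart in a row along a dark wooden tray (130 x 480 mm, rim 18 mm high, running left to right, turned up to 0.15 rad); the letters are in random order. 92 mm across, 8 mm high; flat floor 76 mm across, 4 mm above the origin. Origin: centre of its underside, 12 mm above the shelf top.
- plate_c: one of four identical round black steel candle plates, fixed about 110 mm apart in a row along a dark wooden tray (130 x 480 mm, rim 18 mm high, running left to right, turned up to 0.15 rad); the letters are in random order. 92 mm across, 8 mm high; flat floor 76 mm across, 4 mm above the origin. Origin: centre of its underside, 12 mm above the shelf top.
- plate_d: one of four identical round black steel candle plates, fixed about 110 mm apart in a row along a dark wooden tray (130 x 480 mm, rim 18 mm high, running left to right, turned up to 0.15 rad); the letters are in random order. 92 mm across, 8 mm high; flat floor 76 mm across, 4 mm above the origin. Origin: centre of its underside, 12 mm above the shelf top.
- lamp: woven bamboo table lamp, a barrel 150 mm in diameter and 200 mm high, fixed beyond the left or the right end of the tray; the nearest plate is about 220 mm from its axis, the others 330, 440 and 550 mm. At the tray's other end a black charging stand, 180 mm wide and 130 mm high, is fixed. Origin: centre of its underside; z up.
- earbud_case: white rounded earbud charging case, 46 x 60 mm and 22 mm high, lying loose among the candles. To be left alone. Origin: centre of its underside.
There are look-alikes about, which are no part of the job. Leave any turquoise look-alike of the candle_125 alone. Leave any turquoise look-alike of the candle_150 alone.

How it is judged (in metres and radians):
At the end, for the whole second after the job is handed in: Every candle stands upright (0.06 rad), released and at rest on a plate's floor, within 12 mm of the plate's centre; counted from the lamp the plates carry the 150, 125, 100 and 75 mm candle (less than 275, 275-385, 385-495, over 495 mm from the lamp's axis) ((horizontal distance between candle_75 and plate_a below 0.012 m or horizontal distance between candle_75 and plate_b below 0.012 m or horizontal distance between candle_75 and plate_c below 0.012 m or horizontal distance between candle_75 and plate_d below 0.012 m) and horizontal distance between candle_75 and lamp above 0.495 m and height (world z) of candle_75 between 0.012 and 0.02 m and angle between each of candle_75, candle_100, candle_125, candle_150's own z axis and vertical below 0.06 rad and linear speed of each of candle_75, candle_100, candle_125, candle_150 below 0.02 m/s and (horizontal distance between candle_100 and plate_a below 0.012 m or horizontal distance between candle_100 and plate_b below 0.012 m or horizontal distance between candle_100 and plate_c below 0.012 m or horizontal distance between candle_100 and plate_d below 0.012 m) and horizontal distance between candle_100 and lamp between 0.385 and 0.495 m and height (world z) of candle_100 between 0.012 and 0.02 m and (horizontal distance between candle_125 and plate_a below 0.012 m or horizontal distance between candle_125 and plate_b below 0.012 m or horizontal distance between candle_125 and plate_c below 0.012 m or horizontal distance between candle_125 and plate_d below 0.012 m) and horizontal distance between candle_125 and lamp between 0.275 and 0.385 m and height (world z) of candle_125 between 0.012 and 0.02 m and (horizontal distance between candle_150 and plate_a below 0.012 m or horizontal distance between candle_150 and plate_b below 0.012 m or horizontal distance between candle_150 and plate_c below 0.012 m or horizontal distance between candle_150 and plate_d below 0.012 m) and horizontal distance between candle_150 and lamp below 0.275 m and height (world z) of candle_150 between 0.012 and 0.02 m); the robot touches nothing.
It fails at once if a candle is knocked over (tilted more than 0.6 rad) (angle between any of candle_75, candle_100, candle_125, candle_150's own z axis and vertical above 0.6 rad).
It fails at once if the earbud case is shifted by more than 20 mm (distance of earbud_case from where it was at the start of the episode above 0.02 m).
It also fails if it takes over 109 s, if anything falls off the work surface, if the arm or the gripper's body presses on something with over 40 N, if the wrist force passes 120 N, or if a joint passes its speed limit or range.

## Robot

A 6-joint arm with a two-finger parallel gripper is mounted at the origin on the work surface. World frame = base frame: x ahead of the robot, y to its left, z up, the work surface at z = 0. Lengths are in m, angles in degrees, forces in N, time in s.
With the tool pointing down it reaches from about 0.25 to 0.725 m from the base axis. Payload 9.7 kg.
Tool frame: the origin (TCP) lies between the finger pads; the fingertips stand bot.tcp_to_tips ahead of it and the grasp point (between the pads) lies 11 mm behind it (bot.tcp_to_tips is the distance from the TCP to the fingertips, in m); z points along the fingers, y is the line along which they close (so a half turn about z gives the same grasp; the last joint's range is limited). The gripper opens to 85 mm and grips with 20 to 120 N. Pads are 22 mm wide; open, the fingers measure 114 mm over their backs; the gripper's body (76 mm by 85 mm) begins 54 mm behind the grasp point. The pads swing forward as they close: fully open they stand 13 mm farther back than shut.
Start: joints at [64.4, 4.979, 10.078, 95.1, 0, 90], TCP at [0.238, 0.496, 0.239] pointing down, gripper open.
Joint ranges: [-179.16, 179.16], [-48.56, 103.87], [-65.8, 70.77], [-126.05, 130.52], [-82.76, 87.17], [-180, 180]. Speed limits (degrees/s): [127.2, 127.2, 147.25, 180, 180, 180].

## Interface

Orientations are given as [roll, pitch, yaw] about the fixed x, y, z axes, in that order (R = Rz(yaw) Ry(pitch) Rx(roll)).
In Python, from workcell import bot gives the robot as it stands. The module is installed in compiled form; this text tells all that it offers.
- The arm moves only by the tool carry_out, never from a script. Its arguments are lists of equal length, an entry for each row: "linear": the shift along the world's x, y, z normalised to -1 to 1, where 1 is 2 cm, a list of three; "rotation": the turn, a rotation vector about the world's x, y, z normalised to -1 to 1, where 1 is 8 degrees, a list of three; "grip": the closure, from -1 (fully open) to 1 (shut). In form: {"linear": [[tx, ty, tz], ...], "rotation": [[rx, ry, rz], ...], "grip": [grip, ...]}. A call has 1 to 12 rows; each row shifts and turns the commanded pose from where the row before left it; what a row does not reach is not made up. A row lasts 1/10 s, in which the tool goes at most 50 mm and 8.59 degrees, less where a joint would pass 70% of its speed; a pose out of reach is approached as far as the arm can. A call with a number of a shift or a turn outside -1 to 1 is refused whole. A call with a gripper value outside its range is refused whole. The fingers move at their own pace and stop on an object; "grip_force" is the grip in N (left out, the last holds). Time passes only in rows, so rows that do not move let the fingers close. It gives the time, the measured TCP pose, the force, the opening and the grip force at its end, in the units of the state.
- bot.get_obs(): the state, without advancing time (a new reading comes with each control period).
- bot.camera(name): name is "scene" or "top"; returns the picture (420x560x3 uint8, blue, green, red); there is no depth.
- bot.camera_model(name): a dict with "fx", "fy", "cx", "cy" (pixels), "camera_from_world" (4x4, takes a point from world to camera coordinates). Camera axes: x right, y up, looking along -z (the intrinsics and any distortion apply to the point x, -y, -z); pixel columns grow to the right and rows downward; lengths in m; the calibration is good to about 2 mm. A picture is of the moment at which its call begins. camera_model takes no time and is no camera call.
- bot.job_done(): hands the job in; it is judged then, once.
The state is a dict: "time": time; "q": joint angles; "qd": joint speeds; "joint_efforts": joint torques, N m; "ee_pos": TCP position; "tcp_rot": TCP orientation; "wrist_force": force on the tool from outside, world axes, zero at the start; "torque": the same for the moment, N m; "opening": finger opening in m; "grasp_force": force on a finger pad.
Only numpy, scipy, OpenCV 4.12 (cv2) and the standard library are available. Lean on these libraries where they do the work, as an engineer would, in place of code of your own. Each camera call takes 0.05 s, during which the arm holds its last target. There are 200 camera calls.

## Working session

There is one attempt and no reset: what is moved stays moved. The work goes in short steps, Python scripts to look and compute and a tool call to move; the robot and the scene stay as the last step left them, time stands still between calls to the robot, and variables do not carry over. Pictures are saved under pics/ and viewed, at most 14 in all, crops included, and the job is handed in when it is done.

Besides the shell and the picture viewer there is one more tool, called after "Request:" as name(argument=value, ...), one argument or row to a line, values as JSON. carry_out: Moves the arm, as the interface text tells. Its arguments: {"type":"object","properties":{"linear":{"type":"array","items":{"type":"array","items":{"type":"number"}}},"rotation":{"type":"array","items":{"type":"array","items":{"type":"number"}}},"grip":{"type":"array","items":{"type":"number"}},"grip_force":{"type":"number"}},"required":["linear","rotation","grip"]}

```bash
mkdir -p pics; python3 - <<'E'
from workcell import bot
import cv2,numpy as np
for n in("top","scene"):
    cv2.imwrite(f"pics/{n}0.png",bot.camera(n))
    m=bot.camera_model(n);print(n,{k:(np.round(v,4).tolist() if k=="camera_from_world" else v) for k,v in m.items()})
print(bot.get_obs(),bot.tcp_to_tips)
E
```

```text
top {'fx': 416.2394935243841, 'fy': 416.2394935243841, 'cx': 287.18607458625814, 'cy': 206.020063204177, 'camera_from_world': [[0.007, -0.9996, -0.0276, 0.0313], [0.9893, 0.0029, 0.1456, -0.5146], [-0.1455, -0.0284, 0.989, -0.9947], [0.0, 0.0, 0.0, 1.0]]}
scene {'fx': 467.55351715946114, 'fy': 467.55351715946114, 'cx': 286.8512687363842, 'cy': 206.8349056048773, 'camera_from_world': [[-0.0765, 0.997, -0.0137, 0.0212], [-0.7529, -0.0487, 0.6564, 0.3723], [0.6537, 0.0605, 0.7543, -1.7946], [0.0, 0.0, 0.0, 1.0]]}
{'time': 0.1, 'q': array([6.44008552e+01, 5.00775751e+00, 1.00382699e+01, 9.50999717e+01,
       1.10347818e-03, 8.99993377e+01]), 'qd': array([ 0.01651936, -0.0638575 ,  0.10069148, -0.0187952 ,  0.01908362,
       -0.03552445]), 'joint_efforts': array([ 9.43551495e-04, -5.21560013e+01,  4.65654588e+01,  1.59541302e-02,
        7.68011319e-05,  7.28341377e-06]), 'ee_pos': array([0.23754691, 0.49582998, 0.23864931]), 'tcp_rot': array([-1.79930541e+02, -1.10428025e-03,  1.54401516e+02]), 'wrist_force': array([-0.49355881, -0.5236674 ,  0.61750711]), 'torque': array([ 0.01055186, -0.02514866, -0.02260144]), 'grasp_force': 0.0, 'opening': 0.08557482100051203} 0.008
```

View pics/top0.png

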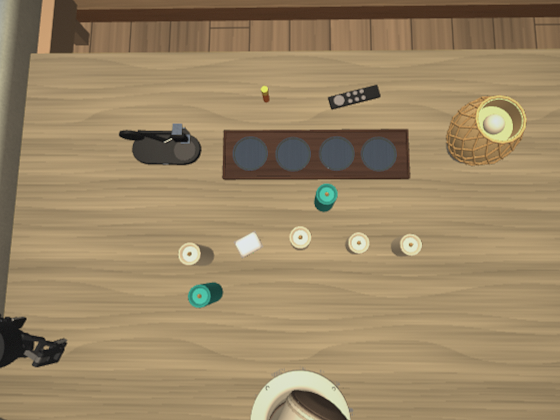

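View pics/scene0.png

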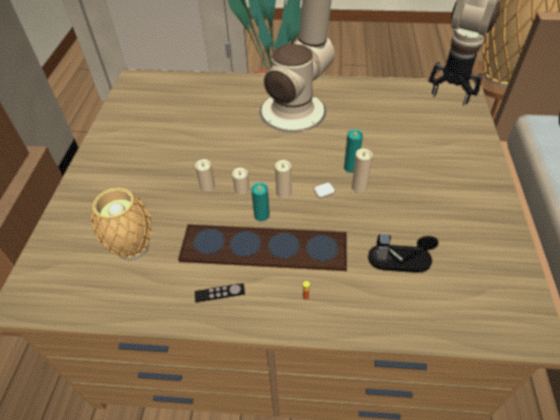

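The top view shows the lamp at the right (≈485,130) and plates at (250,153), (293,154), (336,154) and (379,154). The candles are at (189,254), (300,237), (359,243) and (410,245), with the earbud case at (248,244) and turquoise look-alikes at (326,195) and (201,296). In the scene view, the candles from left to right look like 100, 75, 125 and 150 mm.

```bash
python3 - <<'E'
import cv2,numpy as np
t=cv2.imread("pics/top0.png");s=cv2.imread("pics/scene0.png")
a=[t[y-22:y+22,x-22:x+22] for x,y in((189,254),(300,240),(359,243),(410,245))]
b=[s[y-28:y+28,x-28:x+28] for x,y in((362,172),(283,178),(240,181),(205,175))]
f=lambda l:np.hstack([cv2.resize(i,(200,200),interpolation=cv2.INTER_NEAREST) for i in l])
cv2.imwrite("pics/c1.png",np.vstack([f(a),f(b)]))
for x,y in((189,254),(300,237)): print(t[y,x-14:x+15].tolist())
E
```

```text
[[118, 157, 182], [117, 156, 181], [122, 161, 185], [149, 192, 208], [169, 217, 224], [146, 188, 216], [143, 182, 207], [176, 208, 214], [217, 233, 226], [214, 230, 225], [215, 231, 226], [197, 223, 219], [117, 158, 180], [61, 112, 154], [63, 110, 149], [59, 102, 137], [139, 167, 175], [219, 235, 229], [213, 230, 225], [212, 230, 225], [212, 230, 225], [211, 230, 225], [194, 223, 225], [165, 214, 224], [172, 218, 222], [120, 153, 171], [71, 90, 102], [76, 95, 108], [74, 94, 107]]
[[116, 155, 180], [116, 156, 181], [118, 157, 183], [145, 189, 207], [171, 219, 226], [146, 188, 216], [154, 192, 210], [199, 226, 222], [212, 232, 227], [212, 231, 226], [212, 231, 226], [198, 224, 219], [135, 172, 188], [77, 138, 185], [79, 140, 179], [67, 109, 142], [146, 178, 183], [219, 235, 230], [215, 231, 227], [214, 231, 226], [216, 231, 226], [204, 226, 225], [160, 206, 222], [172, 218, 226], [174, 219, 223], [128, 167, 194], [109, 146, 169], [110, 147, 171], [110, 147, 170]]
```

View pics/c1.png

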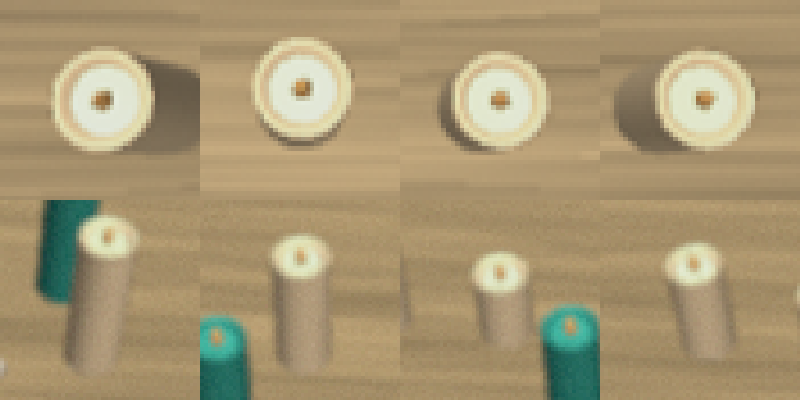

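The crops show clear pale rims and confirm the heights from left to right in the top view: 150, 125, 75, 100. Next I'll measure the rims, plates, earbud case and turquoise tops.

```bash
cat >h.py <<'E'
import cv2,numpy as np
from workcell import bot
def ray(n,u,v,z):
    m=bot.camera_model(n);T=np.array(m["camera_from_world"]);R=T[:3,:3]
    d=R.T@np.array([(u-m["cx"])/m["fx"],-(v-m["cy"])/m["fy"],-1]);c=-R.T@T[:3,3]
    return (c+d*(z-c[2])/d[2])[:2]
def blobs(mask,lo,hi):
    out=[]
    for c in cv2.findContours(mask.astype(np.uint8),cv2.RETR_EXTERNAL,cv2.CHAIN_APPROX_NONE)[0]:
        a=cv2.contourArea(c)
        if lo<a<hi: (e,ax,_)=cv2.fitEllipse(cv2.convexHull(c)) if len(cv2.convexHull(c))>4 else (cv2.minAreaRect(c)); out.append((e,ax,a))
    return out
def ivory(im): 
    i=im.astype(int); return (i[...,1]>185)&(i[...,2]>200)&(i[...,0]>130)
def teal(im):
    i=im.astype(int); return (i[...,1]-i[...,2]>50)
def black(im):
    i=im.astype(int); return (i.max(2)<90)&(i[...,0]>=i[...,2])
E
python3 - <<'E'
from h import *
for n in("top","scene"):
    im=cv2.imread(f"pics/{n}0.png")
    for k,f in(("iv",ivory),("teal",teal),("pl",black)):
        for e,ax,a in blobs(f(im),60,1500):
            zs=[.075,.1,.125,.15] if k=="iv" else [.125,.15] if k=="teal" else [.018]
            print(n,k,np.round(e,1),np.round(ax,1),a,[np.round(ray(n,*e,z),4).tolist() for z in zs])
E
```

```text
top iv [188.8 253.4] [21.4 22.2] 348.5 [[0.3951, 0.2651], [0.3943, 0.2584], [0.3935, 0.2518], [0.3927, 0.2452]]
top iv [410.5 244.3] [20.4 21.7] 324.0 [[0.4194, -0.2567], [0.418, -0.25], [0.4166, -0.2434], [0.4152, -0.2368]]
top iv [358.3 242.3] [20.  20.8] 304.0 [[0.4234, -0.1351], [0.4219, -0.1315], [0.4204, -0.128], [0.4189, -0.1244]]
top iv [247.8 243.7] [22.8 24.7] 345.5 [[0.4186, 0.1255], [0.4172, 0.1224], [0.4158, 0.1193], [0.4144, 0.1163]]
top iv [299.7 236.6] [21.3 21.4] 338.5 [[0.436, 0.0026], [0.4342, 0.0027], [0.4324, 0.0027], [0.4306, 0.0028]]
top iv [494.4 122.5] [29.9 40.6] 867.5 [[0.7156, -0.4694], [0.7067, -0.4574], [0.6978, -0.4454], [0.6889, -0.4333]]
top teal [199.5 295.3] [22.2 24.9] 389.5 [[0.3015, 0.2241], [0.3031, 0.2182]]
top teal [326.2 194.1] [21.  21.5] 331.5 [[0.5293, -0.0571], [0.5249, -0.0555]]
top pl [ 10. 334.] [20.1 26.3] 97.0 [[0.1967, 0.7157]]
top pl [208.4 292.9] [20.2 28.2] 184.5 [[0.3001, 0.2274]]
top pl [322.9 202.1] [16.8 18.8] 90.5 [[0.5277, -0.0556]]
top pl [378.4 153.7] [32.6 35.1] 821.5 [[0.6537, -0.1984]]
top pl [292.7 153.7] [32.9 34.7] 
[... 1356 characters left out ...]
392.1] [ 5.2 53.2] 138.5 [[1.0562, 0.29]]
scene pl [158.7 375.9] [ 4.4 53.5] 122.5 [[1.0566, -0.2437]]
scene pl [399.  364.5] [ 5.4 68. ] 182.5 [[0.9886, 0.323]]
scene pl [143.3 347. ] [ 5.3 56.1] 168.5 [[0.9886, -0.3002]]
scene pl [321.7 247.5] [24.7 29.6] 537.5 [[0.657, 0.13]]
scene pl [283.4 245.1] [24.2 29.9] 535.0 [[0.6557, 0.0193]]
scene pl [244.9 243.4] [24.3 29.4] 529.0 [[0.6571, -0.0928]]
scene pl [208.6 241.1] [23.6 29.6] 522.0 [[0.6557, -0.1997]]
scene pl [ 67.4 156.7] [ 8.2 32.1] 73.0 [[0.3296, -0.7543]]
scene pl [348. 152.] [ 5.  39.4] 86.5 [[0.2462, 0.2087]]
scene pl [458.   67.1] [26.6 35. ] 391.0 [[-0.3021, 0.6674]]
scene pl [268.4  14.8] [11.1 19.7] 67.5 [[-0.7096, -0.1647]]
```

Request:
carry_out(
  linear=[
    [0.6,-0.95,0],
    [0.6,-0.95,0],
    [0.6,-0.95,0],
    [0.6,-0.95,0],
    [0.6,-0.95,0],
    [0.6,-0.95,0],
    [0.6,-0.95,0],
    [0.6,-0.95,0],
    [0.6,-0.95,0],
    [0.6,-0.95,0],
    [0.6,-0.95,0],
    [0.6,-0.95,0],
  ],
  rotation=[
    [0,0,0],
    [0,0,0],
    [0,0,0],
    [0,0,0],
    [0,0,0],
    [0,0,0],
    [0,0,0],
    [0,0,0],
    [0,0,0],
    [0,0,0],
    [0,0,0],
    [0,0,0],
  ],
  grip=[-1,-1,-1,-1,-1,-1,-1,-1,-1,-1,-1,-1],
  grip_force=35,
)

```text
time: 1.3
ee_pos: [0.3819, 0.2671, 0.239]
tcp_rot: [-180.0, -0.0, 154.4]
wrist_force: [-0.6, 1.0, 0.6]
opening: 0.0853
grasp_force: 0.0
```

Request:
carry_out(
  linear=[
    [0.35,-0.575,0],
    [0.325,-0.575,0],
    [0,0,0],
    [0,0,-0.8],
    [0,0,-0.9],
    [0,0,-0.9],
    [0,0,-0.9],
    [0,0,-0.8],
    [0,0,-0.8],
    [0,0,-0.7],
    [0,0,-0.7],
    [0,0,0],
  ],
  rotation=[
    [0,0,0],
    [0,0,0],
    [0,0,0],
    [0,0,0],
    [0,0,0],
    [0,0,0],
    [0,0,0],
    [0,0,0],
    [0,0,0],
    [0,0,0],
    [0,0,0],
    [0,0,0],
  ],
  grip=[-1,-1,-1,-1,-1,-1,-1,-1,-1,-1,-1,-1],
)

```text
time: 2.5
ee_pos: [0.3942, 0.2448, 0.1074]
tcp_rot: [-179.9, -0.1, 154.4]
wrist_force: [-0.1, -0.6, 0.2]
opening: 0.0854
grasp_force: 0.0
```

Request:
carry_out(
  linear=[
    [0,0,0],
    [0,0,0],
    [0,0,0],
    [0,0,0],
    [0,0,0],
    [0,0,0],
    [0,0,0],
    [0,0,0],
    [0,0,0],
    [0,0,0],
  ],
  rotation=[
    [0,0,0],
    [0,0,0],
    [0,0,0],
    [0,0,0],
    [0,0,0],
    [0,0,0],
    [0,0,0],
    [0,0,0],
    [0,0,0],
    [0,0,0],
  ],
  grip=[-0.4,-0.2,0,0.1,0.2,0.3,0.4,0.5,0.7,1],
)

```text
time: 3.5
ee_pos: [0.3955, 0.245, 0.1102]
tcp_rot: [179.9, 0.1, 154.4]
wrist_force: [-0.9, -2.6, 6.4]
opening: 0.0492
grasp_force: 35.9
```

Request:
carry_out(
  linear=[
    [0,0,0.5],
    [0,0,0.9],
    [0,0,0.9],
    [0,0,0.9],
    [0,0,0.9],
    [0,0,0.9],
    [0,0,0.9],
    [0,0,0.9],
    [0,0,0.9],
    [0,0,0.9],
    [0,0,0.9],
    [0,0,0],
  ],
  rotation=[
    [0,0,0],
    [0,0,0],
    [0,0,0],
    [0,0,0],
    [0,0,0],
    [0,0,0],
    [0,0,0],
    [0,0,0],
    [0,0,0],
    [0,0,0],
    [0,0,0],
    [0,0,0],
  ],
  grip=[1,1,1,1,1,1,1,1,1,1,1,1],
)

```text
time: 4.7
ee_pos: [0.3956, 0.2453, 0.3018]
tcp_rot: [179.8, 0.1, 154.4]
wrist_force: [-0.6, -0.3, -2.5]
opening: 0.0496
grasp_force: 36.7
```

Request:
carry_out(
  linear=[
    [0.3,-0.5,0],
    [0.5,-0.9,0],
    [0.5,-0.9,0],
    [0.5,-0.9,0],
    [0.5,-0.9,0],
    [0.5,-0.9,0],
    [0.5,-0.9,0],
    [0.5,-0.9,0],
    [0.5,-0.9,0],
    [0.5,-0.9,0],
    [0.5,-0.9,0],
    [0.5,-0.9,0],
  ],
  rotation=[
    [0,0,0],
    [0,0,0],
    [0,0,0],
    [0,0,0],
    [0,0,0],
    [0,0,0],
    [0,0,0],
    [0,0,0],
    [0,0,0],
    [0,0,0],
    [0,0,0],
    [0,0,0],
  ],
  grip=[1,1,1,1,1,1,1,1,1,1,1,1],
)

```text
time: 5.9
ee_pos: [0.5112, 0.0354, 0.298]
tcp_rot: [-179.9, -0.1, 154.4]
wrist_force: [0.0, 0.7, -1.6]
opening: 0.0494
grasp_force: 36.6
```

Request:
carry_out(
  linear=[
    [0.55,-0.9,0],
    [0.55,-0.9,0],
    [0.55,-0.9,0],
    [0.55,-0.9,0],
    [0.55,-0.9,0],
    [0.55,-0.9,0],
    [0.55,-0.9,0],
    [0.55,-0.9,0],
    [0.55,-0.9,0],
    [0.55,-0.9,0],
    [0.55,-0.9,0],
    [0.55,-0.9,0],
  ],
  rotation=[
    [0,0,0],
    [0,0,0],
    [0,0,0],
    [0,0,0],
    [0,0,0],
    [0,0,0],
    [0,0,0],
    [0,0,0],
    [0,0,0],
    [0,0,0],
    [0,0,0],
    [0,0,0],
  ],
  grip=[1,1,1,1,1,1,1,1,1,1,1,1],
)

```text
time: 7.1
ee_pos: [0.643, -0.1807, 0.2978]
tcp_rot: [-180.0, -0.1, 154.4]
wrist_force: [-0.1, -0.5, -1.1]
opening: 0.0496
grasp_force: 36.6
```

Request:
carry_out(
  linear=[
    [0.3,-0.5,0],
    [0.3,-0.5,0],
    [0,0,-0.6],
    [0,0,-0.9],
    [0,0,-0.9],
    [0,0,-0.9],
    [0,0,-0.9],
    [0,0,-0.9],
    [0,0,-0.9],
    [0,0,-0.9],
    [0,0,-0.6],
    [0,0,0],
  ],
  rotation=[
    [0,0,0],
    [0,0,0],
    [0,0,0],
    [0,0,0],
    [0,0,0],
    [0,0,0],
    [0,0,0],
    [0,0,0],
    [0,0,0],
    [0,0,0],
    [0,0,0],
    [0,0,0],
  ],
  grip=[1,1,1,1,1,1,1,1,1,1,1,1],
)

```text
time: 8.3
ee_pos: [0.6538, -0.1993, 0.1463]
tcp_rot: [-180.0, -0.2, 154.4]
wrist_force: [0.1, -0.6, -1.7]
opening: 0.0496
grasp_force: 36.5
```

```bash
python3 - <<'E'
from h import *
t=bot.camera("top");s=bot.camera("scene")
cv2.imwrite("pics/p1.png",np.hstack([cv2.resize(t[60:260,280:480],(400,400)),cv2.resize(s[150:350,120:320],(400,400))]))
print(bot.get_obs()["ee_pos"])
E
```

```text
[ 0.65489541 -0.19933443  0.14932313]
```

View pics/p1.png

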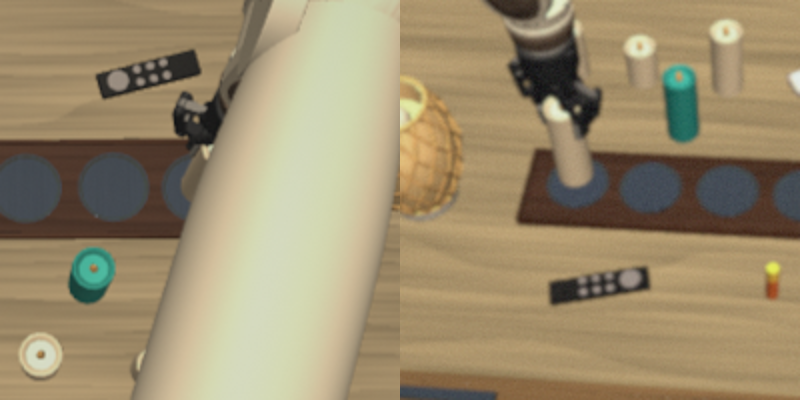

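The candle hangs upright over the plate nearest the lamp (crop ≈575,185), about 24 mm above it. Lowering now.

Request:
carry_out(
  linear=[
    [0,0,-0.3],
    [0,0,-0.3],
    [0,0,-0.2],
    [0,0,-0.15],
    [0,0,-0.15],
    [0,0,-0.1],
    [0,0,-0.05],
    [0,0,0],
    [0,0,0],
    [0,0,0],
  ],
  rotation=[
    [0,0,0],
    [0,0,0],
    [0,0,0],
    [0,0,0],
    [0,0,0],
    [0,0,0],
    [0,0,0],
    [0,0,0],
    [0,0,0],
    [0,0,0],
  ],
  grip=[1,1,1,1,1,1,1,1,1,1],
)

```text
time: 9.4
ee_pos: [0.6556, -0.1993, 0.1263]
tcp_rot: [180.0, 0.2, 154.4]
wrist_force: [-1.9, -0.1, 8.2]
opening: 0.0493
grasp_force: 37.1
```

Contact (8 N). Release, retreat upward, and turn.

Request:
carry_out(
  linear=[
    [0,0,0],
    [0,0,0],
    [0,0,0],
    [0,0,0],
    [0,0,0],
    [0,0,0],
    [0,0,0.4],
    [0,0,0.8],
    [0,0,0.9],
    [0,0,0.9],
    [0,0,0.9],
    [0,0,0.9],
  ],
  rotation=[
    [0,0,0],
    [0,0,0],
    [0,0,0],
    [0,0,0],
    [0,0,0],
    [0,0,0],
    [0,0,0],
    [0,0,0],
    [0,0,0],
    [0,0,0],
    [0,0,0],
    [0,0,0],
  ],
  grip=[0.2,0,-0.2,-0.5,-1,-1,-1,-1,-1,-1,-1,-1],
)

```text
time: 10.6
ee_pos: [0.6551, -0.1989, 0.2217]
tcp_rot: [180.0, 0.0, 154.4]
wrist_force: [0.5, 0.1, 0.7]
opening: 0.0855
grasp_force: 0.0
```

Request:
carry_out(
  linear=[
    [-0.5,0.5,0],
    [-0.9,0.8,0],
    [-0.9,0.8,0],
    [-0.9,0.8,0],
    [-0.9,0.8,0],
    [-0.9,0.8,0],
    [-0.9,0.8,0],
    [-0.9,0.8,0],
    [-0.9,0.8,0],
    [-0.9,0.8,0],
    [-0.9,0.8,0],
    [-0.9,0.8,0],
  ],
  rotation=[
    [0,0,-0.7],
    [0,0,-0.7],
    [0,0,-0.7],
    [0,0,-0.7],
    [0,0,-0.7],
    [0,0,-0.7],
    [0,0,-0.7],
    [0,0,-0.7],
    [0,0,-0.7],
    [0,0,-0.7],
    [0,0,-0.7],
    [0,0,-0.35],
  ],
  grip=[-1,-1,-1,-1,-1,-1,-1,-1,-1,-1,-1,-1],
)

```text
time: 11.8
ee_pos: [0.4464, -0.0124, 0.221]
tcp_rot: [179.9, -0.0, 89.8]
wrist_force: [-1.0, 0.4, 0.6]
opening: 0.0851
grasp_force: 0.0
```

```bash
python3 - <<'E'
from h import *
t=bot.camera("top");s=bot.camera("scene")
cv2.imwrite("pics/p2.png",np.hstack([cv2.resize(t[80:280,230:430],(400,400)),cv2.resize(s[130:330,150:350],(400,400))]))
for n,im in(("top",t),("scene",s)):
    for e,ax,a in blobs(ivory(im),60,450): print(n,np.round(e,1),np.round(ax,1),[np.round(ray(n,*e,z),4).tolist() for z in (.125,.166)])
print(bot.get_obs()["ee_pos"])
E
```

```text
top [410.4 244.2] [19.3 20.1] [[0.4167, -0.2431], [0.4144, -0.2322]]
top [390.8 136.1] [19.5 20.5] [[0.6657, -0.207], [0.6525, -0.1977]]
top [493.  125.8] [21.2 36.2] [[0.69, -0.4416], [0.6757, -0.4221]]
top [495.3 121.1] [12.9 15.2] [[0.7012, -0.4476], [0.6864, -0.4277]]
top [504.1 131.9] [33.  63.5] [[0.6753, -0.4659], [0.6617, -0.4453]]
scene [200.9 208.2] [13.4 17.3] [[0.6223, -0.2128], [0.657, -0.1995]]
scene [115.4 207.6] [14.5 30.9] [[0.6358, -0.4534], [0.6699, -0.4301]]
scene [324. 189.] [11.5 19.3] [[0.5269, 0.1284], [0.5656, 0.1274]]
scene [239.5 172.6] [10.8 14. ] [[0.4758, -0.1251], [0.5166, -0.1155]]
scene [282.6 165.4] [11.1 14.9] [[0.4367, 0.0011], [0.4791, 0.0054]]
scene [202.9 164.5] [10.9 14.2] [[0.448, -0.2413], [0.4899, -0.2269]]
scene [303.5 114.3] [25.3 44.4] [[0.1859, 0.051], [0.2387, 0.0532]]
scene [330.7  68.6] [29.8 34.9] [[-0.094, 0.1383], [-0.0295, 0.137]]
[ 0.44585576 -0.01179499  0.22162658]
```

View pics/p2.png

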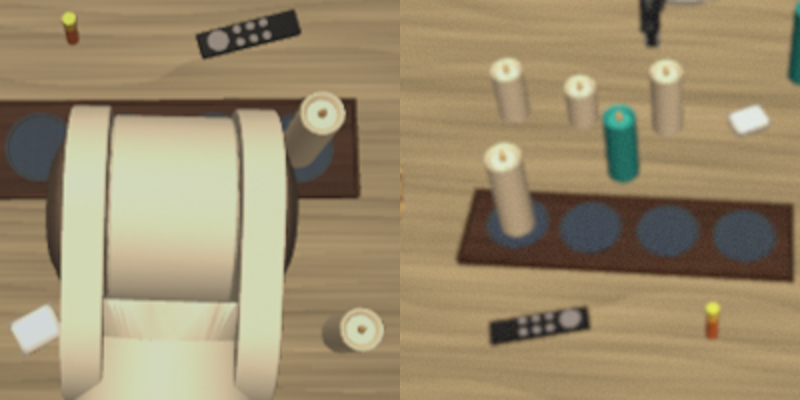

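The tallest candle stands upright on the plate nearest the lamp, within about 2 mm of centre by both cameras (crop ≈515,235). The others are unmoved. Next is the 125 mm candle.

Request:
carry_out(
  linear=[
    [-0.65,0.75,0],
    [0,0,0],
    [0,0,-0.85],
    [0,0,-0.9],
    [0,0,-0.9],
    [0,0,-0.9],
    [0,0,-0.9],
    [0,0,-0.9],
    [0,0,-0.8],
    [0,0,-0.7],
    [0,0,0],
    [0,0,0],
  ],
  rotation=[
    [0,0,0],
    [0,0,0],
    [0,0,0],
    [0,0,0],
    [0,0,0],
    [0,0,0],
    [0,0,0],
    [0,0,0],
    [0,0,0],
    [0,0,0],
    [0,0,0],
    [0,0,0],
  ],
  grip=[-1,-1,-1,-1,-1,-1,-1,-1,-1,-1,-1,-1],
)

```text
time: 13.1
ee_pos: [0.4345, 0.0018, 0.0836]
tcp_rot: [180.0, 0.0, 90.0]
wrist_force: [0.1, -0.1, -0.5]
opening: 0.0855
grasp_force: 0.0
```

Request:
carry_out(
  linear=[
    [0,0,0],
    [0,0,0],
    [0,0,0],
    [0,0,0],
    [0,0,0],
    [0,0,0],
    [0,0,0],
    [0,0,0],
    [0,0,0],
    [0,0,0],
  ],
  rotation=[
    [0,0,0],
    [0,0,0],
    [0,0,0],
    [0,0,0],
    [0,0,0],
    [0,0,0],
    [0,0,0],
    [0,0,0],
    [0,0,0],
    [0,0,0],
  ],
  grip=[-0.4,-0.2,0,0.1,0.2,0.3,0.4,0.5,0.7,1],
)

```text
time: 14.1
ee_pos: [0.4343, 0.002, 0.0841]
tcp_rot: [179.9, 0.0, 90.0]
wrist_force: [-2.7, -0.3, 6.7]
opening: 0.0494
grasp_force: 35.3
```

Request:
carry_out(
  linear=[
    [0,0,0.45],
    [0,0,0.8],
    [0,0,0.9],
    [0,0,0.9],
    [0,0,0.9],
    [0,0,0.9],
    [0,0,0.9],
    [0,0,0.9],
    [0,0,0.9],
    [0,0,0.9],
    [0,0,0.8],
    [0,0,0],
  ],
  rotation=[
    [0,0,0],
    [0,0,0],
    [0,0,0],
    [0,0,0],
    [0,0,0],
    [0,0,0],
    [0,0,0],
    [0,0,0],
    [0,0,0],
    [0,0,0],
    [0,0,0],
    [0,0,0],
  ],
  grip=[1,1,1,1,1,1,1,1,1,1,1,1],
)

```text
time: 15.3
ee_pos: [0.4347, 0.002, 0.2705]
tcp_rot: [179.8, -0.0, 90.0]
wrist_force: [-1.1, -0.2, -2.5]
opening: 0.0493
grasp_force: 36.7
```

Request:
carry_out(
  linear=[
    [0.55,-0.2,0],
    [0.95,-0.4,0],
    [0.95,-0.4,0],
    [0.95,-0.4,0],
    [0.95,-0.4,0],
    [0.95,-0.4,0],
    [0.95,-0.4,0],
    [0.95,-0.4,0],
    [0.95,-0.4,0],
    [0.95,-0.4,0],
    [0.95,-0.4,0],
    [0.95,-0.4,0],
  ],
  rotation=[
    [0,0,0],
    [0,0,0],
    [0,0,0],
    [0,0,0],
    [0,0,0],
    [0,0,0],
    [0,0,0],
    [0,0,0],
    [0,0,0],
    [0,0,0],
    [0,0,0],
    [0,0,0],
  ],
  grip=[1,1,1,1,1,1,1,1,1,1,1,1],
)

```text
time: 16.5
ee_pos: [0.6552, -0.0907, 0.2663]
tcp_rot: [-179.9, -0.0, 90.0]
wrist_force: [-0.4, -0.2, -1.4]
opening: 0.0491
grasp_force: 36.8
```

Request:
carry_out(
  linear=[
    [0.05,0,0],
    [0,0,-0.7],
    [0,0,-0.9],
    [0,0,-0.9],
    [0,0,-0.9],
    [0,0,-0.9],
    [0,0,-0.9],
    [0,0,-0.9],
    [0,0,-0.7],
    [0,0,-0.4],
    [0,0,0],
    [0,0,0],
  ],
  rotation=[
    [0,0,0],
    [0,0,0],
    [0,0,0],
    [0,0,0],
    [0,0,0],
    [0,0,0],
    [0,0,0],
    [0,0,0],
    [0,0,0],
    [0,0,0],
    [0,0,0],
    [0,0,0],
  ],
  grip=[1,1,1,1,1,1,1,1,1,1,1,1],
)

```text
time: 17.7
ee_pos: [0.6553, -0.09, 0.1248]
tcp_rot: [180.0, 0.0, 90.0]
wrist_force: [1.1, -0.5, -2.4]
opening: 0.0494
grasp_force: 37.3
```

Request:
carry_out(
  linear=[
    [0,0,-0.3],
    [0,0,-0.25],
    [0,0,-0.2],
    [0,0,-0.15],
    [0,0,-0.15],
    [0,0,-0.15],
    [0,0,-0.05],
    [0,0,0],
    [0,0,0],
    [0,0,0],
  ],
  rotation=[
    [0,0,0],
    [0,0,0],
    [0,0,0],
    [0,0,0],
    [0,0,0],
    [0,0,0],
    [0,0,0],
    [0,0,0],
    [0,0,0],
    [0,0,0],
  ],
  grip=[1,1,1,1,1,1,1,1,1,1],
)

```text
time: 18.7
ee_pos: [0.6549, -0.09, 0.0999]
tcp_rot: [180.0, 0.0, 90.0]
wrist_force: [-6.1, 0.1, 5.7]
opening: 0.0492
grasp_force: 36.3
```

Request:
carry_out(
  linear=[
    [0,0,0],
    [0,0,0],
    [0,0,0],
    [0,0,0],
    [0,0,0],
    [0,0,0.6],
    [0,0,0.9],
    [0,0,0.9],
    [0,0,0.9],
    [0,0,0.9],
    [0,0,0.9],
    [0,0,0.9],
  ],
  rotation=[
    [0,0,0],
    [0,0,0],
    [0,0,0],
    [0,0,0],
    [0,0,0],
    [0,0,0],
    [0,0,0],
    [0,0,0],
    [0,0,0],
    [0,0,0],
    [0,0,0],
    [0,0,0],
  ],
  grip=[0.2,0,-0.2,-0.5,-1,-1,-1,-1,-1,-1,-1,-1],
)

```text
time: 19.9
ee_pos: [0.6552, -0.09, 0.2211]
tcp_rot: [179.9, 0.0, 90.0]
wrist_force: [0.6, 0.5, 0.2]
opening: 0.0854
grasp_force: 0.0
```

Request:
carry_out(
  linear=[
    [-0.8,-0.6,0],
    [-1,-0.68,0],
    [-1,-0.68,0],
    [-1,-0.68,0],
    [-1,-0.68,0],
    [-1,-0.68,0],
    [-1,-0.68,0],
    [-1,-0.68,0],
    [-1,-0.68,0],
    [-1,-0.68,0],
    [-1,-0.68,0],
    [-0.95,-0.62,0],
  ],
  rotation=[
    [0,0,0],
    [0,0,0],
    [0,0,0],
    [0,0,0],
    [0,0,0],
    [0,0,0],
    [0,0,0],
    [0,0,0],
    [0,0,0],
    [0,0,0],
    [0,0,0],
    [0,0,0],
  ],
  grip=[-1,-1,-1,-1,-1,-1,-1,-1,-1,-1,-1,-1],
)

```text
time: 21.1
ee_pos: [0.4194, -0.2509, 0.2204]
tcp_rot: [179.9, 0.0, 90.0]
wrist_force: [0.3, -0.8, -0.3]
opening: 0.0852
grasp_force: 0.0
```

Request:
carry_out(
  linear=[
    [0,0,0],
    [0,0,-0.8],
    [0,0,-0.9],
    [0,0,-0.9],
    [0,0,-0.9],
    [0,0,-0.9],
    [0,0,-0.9],
    [0,0,-0.9],
    [0,0,-0.9],
    [0,0,-0.6],
    [0,0,-0.35],
    [0,0,0],
  ],
  rotation=[
    [0,0,0],
    [0,0,0],
    [0,0,0],
    [0,0,0],
    [0,0,0],
    [0,0,0],
    [0,0,0],
    [0,0,0],
    [0,0,0],
    [0,0,0],
    [0,0,0],
    [0,0,0],
  ],
  grip=[-1,-1,-1,-1,-1,-1,-1,-1,-1,-1,-1,-1],
)

```text
time: 22.3
ee_pos: [0.4201, -0.2501, 0.0579]
tcp_rot: [-180.0, -0.0, 90.0]
wrist_force: [0.3, -0.1, 0.8]
opening: 0.0851
grasp_force: 0.0
```

Request:
carry_out(
  linear=[
    [0,0,0],
    [0,0,0],
    [0,0,0],
    [0,0,0],
    [0,0,0],
    [0,0,0],
    [0,0,0],
    [0,0,0],
    [0,0,0],
    [0,0,0],
  ],
  rotation=[
    [0,0,0],
    [0,0,0],
    [0,0,0],
    [0,0,0],
    [0,0,0],
    [0,0,0],
    [0,0,0],
    [0,0,0],
    [0,0,0],
    [0,0,0],
  ],
  grip=[-0.4,-0.2,0,0.1,0.2,0.3,0.4,0.5,0.7,1],
)

```text
time: 23.3
ee_pos: [0.4204, -0.2507, 0.0591]
tcp_rot: [179.9, 0.0, 90.0]
wrist_force: [-2.5, -0.1, 5.7]
opening: 0.0496
grasp_force: 35.2
```

```bash
python3 - <<'E'
from h import *
t=bot.camera("top");s=bot.camera("scene")
cv2.imwrite("pics/p3.png",np.hstack([cv2.resize(t[80:280,260:460],(400,400)),cv2.resize(s[130:330,150:350],(400,400))]))
for n,im in(("top",t),("scene",s)):
    for e,ax,a in blobs(ivory(im),60,450): print(n,np.round(e,1),np.round(ax,1),[np.round(ray(n,*e,z),4).tolist() for z in (.075,.141,.166)])
E
```

```text
top [358.3 242.3] [20.  20.8] [[0.4234, -0.1351], [0.4194, -0.1257], [0.4179, -0.1222]]
top [247.8 243.7] [20.9 25.8] [[0.4187, 0.1253], [0.4151, 0.1173], [0.4137, 0.1142]]
top [340.3 139.4] [20.1 20.5] [[0.6738, -0.0958], [0.6531, -0.0891], [0.6452, -0.0865]]
top [390.8 135.8] [20.7 21.2] [[0.6825, -0.2184], [0.6612, -0.2035], [0.6531, -0.1978]]
scene [241.9 216.1] [14.  16.9] [[0.6022, -0.1042], [0.6566, -0.0908], [0.6772, -0.0857]]
scene [200.9 208.2] [13.6 17. ] [[0.5799, -0.2289], [0.6357, -0.2076], [0.6569, -0.1995]]
scene [115.3 207.6] [14.5 31.1] [[0.5939, -0.482], [0.6489, -0.4445], [0.6697, -0.4303]]
scene [324.1 189. ] [11.7 18.9] [[0.4795, 0.1298], [0.5417, 0.1283], [0.5653, 0.1277]]
scene [239.5 172.6] [10.8 14. ] [[0.4261, -0.1368], [0.4918, -0.1213], [0.5166, -0.1155]]
scene [320.4  78.1] [19.8 36.4] [[-0.1055, 0.1013], [-0.0059, 0.1016], [0.0318, 0.1017]]
scene [168.5  32.5] [13.4 39.5] [[-0.416, -0.5713], [-0.2967, -0.5281], [-0.2515, -0.5117]]
```

View pics/p3.png

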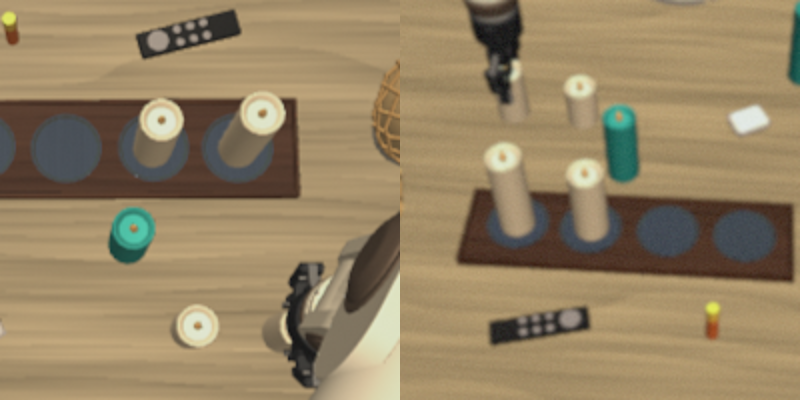

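The first two candles are upright and centred to about 2 mm (crop ≈515,235 and 590,240), and the 100 mm candle is gripped. Carrying it to the third plate.

Request:
carry_out(
  linear=[
    [0,0,0.45],
    [0,0,0.8],
    [0,0,0.9],
    [0,0,0.9],
    [0,0,0.9],
    [0,0,0.9],
    [0,0,0.9],
    [0,0,0.9],
    [0,0,0.9],
    [0,0,0.9],
    [0,0,0.8],
    [0,0,0],
  ],
  rotation=[
    [0,0,0],
    [0,0,0],
    [0,0,0],
    [0,0,0],
    [0,0,0],
    [0,0,0],
    [0,0,0],
    [0,0,0],
    [0,0,0],
    [0,0,0],
    [0,0,0],
    [0,0,0],
  ],
  grip=[1,1,1,1,1,1,1,1,1,1,1,1],
)

```text
time: 24.6
ee_pos: [0.4207, -0.2507, 0.2456]
tcp_rot: [179.8, 0.1, 90.0]
wrist_force: [-0.3, -0.3, -2.6]
opening: 0.0494
grasp_force: 36.2
```

Request:
carry_out(
  linear=[
    [0.4,0.5,0],
    [0.8,0.93,0],
    [0.8,0.93,0],
    [0.8,0.93,0],
    [0.8,0.93,0],
    [0.8,0.93,0],
    [0.8,0.93,0],
    [0.8,0.93,0],
    [0.8,0.93,0],
    [0.8,0.93,0],
    [0.8,0.93,0],
    [0.8,0.93,0],
  ],
  rotation=[
    [0,0,0],
    [0,0,0],
    [0,0,0],
    [0,0,0],
    [0,0,0],
    [0,0,0],
    [0,0,0],
    [0,0,0],
    [0,0,0],
    [0,0,0],
    [0,0,0],
    [0,0,0],
  ],
  grip=[1,1,1,1,1,1,1,1,1,1,1,1],
)

```text
time: 25.8
ee_pos: [0.6046, -0.034, 0.2418]
tcp_rot: [-179.9, -0.0, 90.0]
wrist_force: [-0.3, 0.2, -1.8]
opening: 0.0492
grasp_force: 36.2
```

Request:
carry_out(
  linear=[
    [0.85,0.94,0],
    [0.85,0.94,0],
    [0.85,0.94,0],
    [0,0,-0.7],
    [0,0,-0.9],
    [0,0,-0.9],
    [0,0,-0.9],
    [0,0,-0.9],
    [0,0,-0.9],
    [0,0,-0.9],
    [0,0,-0.7],
    [0,0,-0.4],
  ],
  rotation=[
    [0,0,0],
    [0,0,0],
    [0,0,0],
    [0,0,0],
    [0,0,0],
    [0,0,0],
    [0,0,0],
    [0,0,0],
    [0,0,0],
    [0,0,0],
    [0,0,0],
    [0,0,0],
  ],
  grip=[1,1,1,1,1,1,1,1,1,1,1,1],
)

```text
time: 27.0
ee_pos: [0.6543, 0.0212, 0.0969]
tcp_rot: [-179.8, -0.0, 90.0]
wrist_force: [0.1, -0.0, -1.8]
opening: 0.0497
grasp_force: 36.5
```

Request:
carry_out(
  linear=[
    [0,0,-0.3],
    [0,0,-0.25],
    [0,0,-0.2],
    [0,0,-0.15],
    [0,0,-0.15],
    [0,0,-0.15],
    [0,0,-0.05],
    [0,0,0],
    [0,0,0],
    [0,0,0],
  ],
  rotation=[
    [0,0,0],
    [0,0,0],
    [0,0,0],
    [0,0,0],
    [0,0,0],
    [0,0,0],
    [0,0,0],
    [0,0,0],
    [0,0,0],
    [0,0,0],
  ],
  grip=[1,1,1,1,1,1,1,1,1,1],
)

```text
time: 28.0
ee_pos: [0.6551, 0.0206, 0.0749]
tcp_rot: [180.0, -0.0, 90.0]
wrist_force: [-3.6, 1.0, 5.8]
opening: 0.0493
grasp_force: 35.5
```

Request:
carry_out(
  linear=[
    [0,0,0],
    [0,0,0],
    [0,0,0],
    [0,0,0],
    [0,0,0.5],
    [0,0,0.8],
    [0,0,0.9],
    [0,0,0.9],
    [0,0,0.9],
    [0,0,0.9],
    [0,0,0.9],
    [0,0,0.7],
  ],
  rotation=[
    [0,0,0],
    [0,0,0],
    [0,0,0],
    [0,0,0],
    [0,0,0],
    [0,0,0],
    [0,0,0],
    [0,0,0],
    [0,0,0],
    [0,0,0],
    [0,0,0],
    [0,0,0],
  ],
  grip=[0.2,-0.1,-0.5,-1,-1,-1,-1,-1,-1,-1,-1,-1],
)

```text
time: 29.2
ee_pos: [0.6554, 0.0206, 0.2063]
tcp_rot: [179.9, 0.0, 90.0]
wrist_force: [0.1, -0.8, -0.1]
opening: 0.0854
grasp_force: 0.0
```

Request:
carry_out(
  linear=[
    [-0.8,-0.6,0],
    [-1,-0.67,0],
    [-1,-0.67,0],
    [-1,-0.67,0],
    [-1,-0.67,0],
    [-1,-0.67,0],
    [-1,-0.67,0],
    [-1,-0.67,0],
    [-1,-0.67,0],
    [-1,-0.67,0],
    [-1,-0.67,0],
    [-0.73,-0.53,0],
  ],
  rotation=[
    [0,0,0],
    [0,0,0],
    [0,0,0],
    [0,0,0],
    [0,0,0],
    [0,0,0],
    [0,0,0],
    [0,0,0],
    [0,0,0],
    [0,0,0],
    [0,0,0],
    [0,0,0],
  ],
  grip=[-1,-1,-1,-1,-1,-1,-1,-1,-1,-1,-1,-1],
)

```text
time: 30.4
ee_pos: [0.4236, -0.1366, 0.2053]
tcp_rot: [179.9, 0.0, 90.0]
wrist_force: [-0.0, 0.2, 0.4]
opening: 0.0855
grasp_force: 0.0
```

Request:
carry_out(
  linear=[
    [0.03,0,-0.4],
    [0,0,-0.9],
    [0,0,-0.9],
    [0,0,-0.9],
    [0,0,-0.9],
    [0,0,-0.9],
    [0,0,-0.9],
    [0,0,-0.9],
    [0,0,-0.9],
    [0,0,-0.6],
    [0,0,-0.35],
    [0,0,0],
  ],
  rotation=[
    [0,0,0],
    [0,0,0],
    [0,0,0],
    [0,0,0],
    [0,0,0],
    [0,0,0],
    [0,0,0],
    [0,0,0],
    [0,0,0],
    [0,0,0],
    [0,0,0],
    [0,0,0],
  ],
  grip=[-1,-1,-1,-1,-1,-1,-1,-1,-1,-1,-1,-1],
)

```text
time: 31.6
ee_pos: [0.425, -0.1357, 0.0327]
tcp_rot: [-179.9, -0.0, 90.0]
wrist_force: [0.3, -0.2, -0.4]
opening: 0.0853
grasp_force: 0.0
```

Request:
carry_out(
  linear=[
    [0,0,0],
    [0,0,0],
    [0,0,0],
    [0,0,0],
    [0,0,0],
    [0,0,0],
    [0,0,0],
    [0,0,0],
    [0,0,0],
    [0,0,0],
  ],
  rotation=[
    [0,0,0],
    [0,0,0],
    [0,0,0],
    [0,0,0],
    [0,0,0],
    [0,0,0],
    [0,0,0],
    [0,0,0],
    [0,0,0],
    [0,0,0],
  ],
  grip=[-0.4,-0.2,0,0.1,0.2,0.3,0.4,0.5,0.7,1],
)

```text
time: 32.6
ee_pos: [0.4256, -0.1362, 0.0342]
tcp_rot: [179.9, 0.0, 90.0]
wrist_force: [-1.1, 0.2, 5.8]
opening: 0.0491
grasp_force: 36.2
```

Request:
carry_out(
  linear=[
    [0,0,0.45],
    [0,0,0.8],
    [0,0,0.9],
    [0,0,0.9],
    [0,0,0.9],
    [0,0,0.9],
    [0,0,0.9],
    [0,0,0.9],
    [0,0,0.9],
    [0,0,0.9],
    [0,0,0.8],
    [0,0,0],
  ],
  rotation=[
    [0,0,0],
    [0,0,0],
    [0,0,0],
    [0,0,0],
    [0,0,0],
    [0,0,0],
    [0,0,0],
    [0,0,0],
    [0,0,0],
    [0,0,0],
    [0,0,0],
    [0,0,0],
  ],
  grip=[1,1,1,1,1,1,1,1,1,1,1,1],
)

```text
time: 33.8
ee_pos: [0.4258, -0.1362, 0.2206]
tcp_rot: [179.8, 0.1, 90.0]
wrist_force: [0.2, 0.2, -0.9]
opening: 0.0494
grasp_force: 36.5
```

Request:
carry_out(
  linear=[
    [0.4,0.5,0],
    [0.8,0.93,0],
    [0.8,0.93,0],
    [0.8,0.93,0],
    [0.8,0.93,0],
    [0.8,0.93,0],
    [0.8,0.93,0],
    [0.8,0.93,0],
    [0.8,0.93,0],
    [0.8,0.93,0],
    [0.8,0.93,0],
    [0.8,0.93,0],
  ],
  rotation=[
    [0,0,0],
    [0,0,0],
    [0,0,0],
    [0,0,0],
    [0,0,0],
    [0,0,0],
    [0,0,0],
    [0,0,0],
    [0,0,0],
    [0,0,0],
    [0,0,0],
    [0,0,0],
  ],
  grip=[1,1,1,1,1,1,1,1,1,1,1,1],
)

```text
time: 35.0
ee_pos: [0.6095, 0.0804, 0.2167]
tcp_rot: [-179.9, 0.0, 90.0]
wrist_force: [0.3, 0.0, -1.5]
opening: 0.0491
grasp_force: 36.5
```

Request:
carry_out(
  linear=[
    [0.77,0.87,0],
    [0.77,0.87,0],
    [0.77,0.87,0],
    [0,0,-0.7],
    [0,0,-0.9],
    [0,0,-0.9],
    [0,0,-0.9],
    [0,0,-0.9],
    [0,0,-0.9],
    [0,0,-0.9],
    [0,0,-0.7],
    [0,0,-0.4],
  ],
  rotation=[
    [0,0,0],
    [0,0,0],
    [0,0,0],
    [0,0,0],
    [0,0,0],
    [0,0,0],
    [0,0,0],
    [0,0,0],
    [0,0,0],
    [0,0,0],
    [0,0,0],
    [0,0,0],
  ],
  grip=[1,1,1,1,1,1,1,1,1,1,1,1],
)

```text
time: 36.2
ee_pos: [0.6544, 0.1313, 0.0718]
tcp_rot: [-179.8, 0.0, 90.0]
wrist_force: [0.4, 0.8, -1.8]
opening: 0.0494
grasp_force: 36.7
```

Request:
carry_out(
  linear=[
    [0,0,-0.3],
    [0,0,-0.25],
    [0,0,-0.2],
    [0,0,-0.15],
    [0,0,-0.15],
    [0,0,-0.15],
    [0,0,-0.05],
    [0,0,0],
    [0,0,0],
    [0,0,0],
  ],
  rotation=[
    [0,0,0],
    [0,0,0],
    [0,0,0],
    [0,0,0],
    [0,0,0],
    [0,0,0],
    [0,0,0],
    [0,0,0],
    [0,0,0],
    [0,0,0],
  ],
  grip=[1,1,1,1,1,1,1,1,1,1],
)

```text
time: 37.2
ee_pos: [0.6556, 0.1308, 0.0503]
tcp_rot: [179.9, -0.0, 90.0]
wrist_force: [-2.3, -1.0, 5.4]
opening: 0.0492
grasp_force: 37.2
```

Request:
carry_out(
  linear=[
    [0,0,0],
    [0,0,0],
    [0,0,0],
    [0,0,0],
    [0,0,0.5],
    [0,0,0.8],
    [0,0,0.9],
    [0,0,0.9],
    [0,0,0.9],
    [0,0,0.9],
    [0,0,0.9],
    [0,0,0.9],
  ],
  rotation=[
    [0,0,0],
    [0,0,0],
    [0,0,0],
    [0,0,0],
    [0,0,0],
    [0,0,0],
    [0,0,0],
    [0,0,0],
    [0,0,0],
    [0,0,0],
    [0,0,0],
    [0,0,0],
  ],
  grip=[0.2,-0.1,-0.5,-1,-1,-1,-1,-1,-1,-1,-1,-1],
)

```text
time: 38.4
ee_pos: [0.6555, 0.1308, 0.1858]
tcp_rot: [179.9, -0.0, 90.0]
wrist_force: [-0.3, -0.3, 0.1]
opening: 0.0852
grasp_force: 0.0
```

Request:
carry_out(
  linear=[
    [-0.9,0.8,0.2],
    [-0.9,1,0],
    [-0.9,1,0],
    [-0.9,1,0],
    [-0.9,1,0],
    [-0.9,1,0],
    [-0.9,1,0],
    [-0.9,1,0],
    [-0.9,1,0],
    [-0.9,1,0],
    [-0.9,1,0],
    [0,0,0],
  ],
  rotation=[
    [0,0,0],
    [0,0,0],
    [0,0,0],
    [0,0,0],
    [0,0,0],
    [0,0,0],
    [0,0,0],
    [0,0,0],
    [0,0,0],
    [0,0,0],
    [0,0,0],
    [0,0,0],
  ],
  grip=[-1,-1,-1,-1,-1,-1,-1,-1,-1,-1,-1,-1],
)

```text
time: 39.6
ee_pos: [0.4558, 0.3488, 0.1891]
tcp_rot: [179.9, -0.1, 90.2]
wrist_force: [0.3, 0.2, -0.4]
opening: 0.0857
grasp_force: 0.0
```

```bash
python3 - <<'E'
from h import *
t=bot.camera("top");s=bot.camera("scene")
cv2.imwrite("pics/p4.png",np.hstack([cv2.resize(t[80:280,220:420],(400,400)),cv2.resize(s[130:330,150:350],(400,400))]))
for n,im in(("top",t),("scene",s)):
    for e,ax,a in blobs(ivory(im),60,450): print(n,np.round(e,1),np.round(ax,1),[np.round(ray(n,*e,z),4).tolist() for z in (.022,.091,.116,.141,.166)])
print(bot.get_obs()["ee_pos"])
E
```

```text
top [247.9 243.6] [21.6 25.6] [[0.4219, 0.1318], [0.4181, 0.1233], [0.4167, 0.1203], [0.4153, 0.1172], [0.4139, 0.1141]]
top [246.5 145.2] [18.4 19.6] [[0.6754, 0.1405], [0.6547, 0.1315], [0.6472, 0.1282], [0.6397, 0.1249], [0.6322, 0.1216]]
top [292.  142.8] [19.2 20.1] [[0.6814, 0.0231], [0.6603, 0.0219], [0.6527, 0.0214], [0.645, 0.021], [0.6374, 0.0205]]
top [340.3 139.3] [20.2 20.8] [[0.6907, -0.1012], [0.669, -0.0941], [0.6611, -0.0916], [0.6532, -0.089], [0.6454, -0.0865]]
top [390.9 135.8] [20.9 21.6] [[0.6997, -0.2306], [0.6773, -0.215], [0.6693, -0.2093], [0.6612, -0.2037], [0.6531, -0.198]]
scene [322.8 232.4] [13.6 15.9] [[0.605, 0.1315], [0.6589, 0.1298], [0.6784, 0.1292], [0.698, 0.1287], [0.7175, 0.1281]]
scene [282.8 224. ] [13.8 16.4] [[0.5812, 0.0115], [0.6367, 0.0175], [0.6568, 0.0196], [0.6768, 0.0218], [0.6969, 0.024]]
scene [241.9 216.1] [14.  16.7] [[0.5583, -0.115], [0.6152, -0.101], [0.6358, -0.0959], [0.6564, -0.0909], [0.677, -0.0858]]
scene [201. 208.] [13.7 16.7] [[0.5344, -0.2458], [0.5928, -0.2235], [0.614, -0.2154], [0.6351, -0.2074], [0.6563, -0.1993]]
scene [115.4 207.6] [14.5 30.7] [[0.5499, -0.5119], [0.6073, -0.4727], [0.6281, -0.4585], [0.6489, -0.4443], [0.6697, -0.4301]]
scene [324.1 189. ] [12.4 18.3] [[0.4298, 0.1309], [0.4949, 0.1293], [0.5184, 0.1287], [0.542, 0.1281], [0.5656, 0.1276]]
scene [409.6  93.9] [ 5.8 17.9] [[-0.0974, 0.4492], [0.0011, 0.4274], [0.0367, 0.4195], [0.0724, 0.4116], [0.1081, 0.4037]]
scene [281.2  74. ] [ 7.2 27.4] [[-0.2054, -0.06], [-0.1001, -0.0495], [-0.0619, -0.0457], [-0.0238, -0.0419], [0.0144, -0.0381]]
scene [331.3  56.5] [18.5 29.4] [[-0.3483, 0.1427], [-0.2339, 0.1403], [-0.1925, 0.1395], [-0.151, 0.1386], [-0.1096, 0.1378]]
scene [443.5   6.3] [28.9 39.3] [[-0.8282, 0.681], [-0.6834, 0.6445], [-0.6309, 0.6313], [-0.5784, 0.6181], [-0.5259, 0.6048]]
[0.45732769 0.34718447 0.18862952]
```

View pics/p4.png

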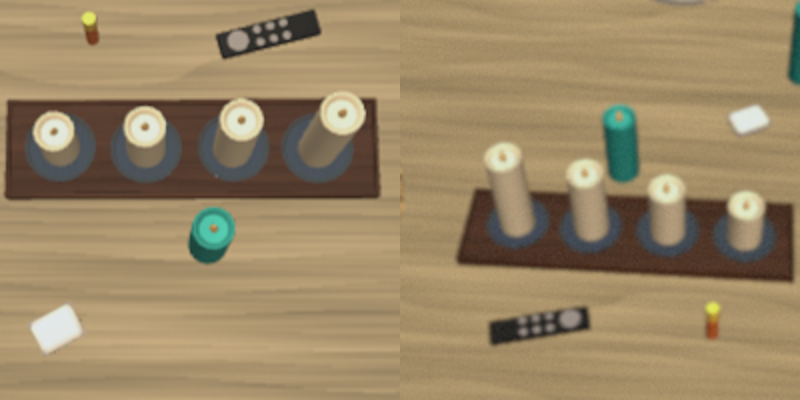

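All four candles stand upright and centred to within about 2 mm, stepping down away from the lamp (crop ≈515,235 to 745,245). The earbud case hasn't moved and the arm is clear.

```bash
python3 -c "
from workcell import bot
print(bot.job_done())"
```

```text
the job is handed in; nothing more can be done
None
```

I handed the job in after about 40 s of the 109 s limit: the 150, 125, 100 and 75 mm candles stand in that order away from the lamp, each upright and about 2 mm from its plate's centre by both cameras, and the earbud case was not moved; the hand-in returned no verdict.

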